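Wind one tin out of the ratchet feeder and run the pusher home

ROBOT

A 6-joint arm with a two-finger parallel gripper is mounted at the origin on a cart in front of the work surface, level with it; the furniture and walls round the work are solid. World frame = base frame: x ahead of the robot, y to its left, z up, the work surface at z = 0. Lengths are in m, angles in rad, forces in N, time in s.
With the tool pointing down it reaches from about 0.35 to 0.975 m from the base axis. Payload 4.9 kg.
Tool frame: the origin (TCP) lies at the very end of the fingers, on their centre line; the grasp point (between the pads) lies 19 mm behind it; z points along the fingers, x is the direction in which the jaws open and shut, and the axes are right-handed (so a half turn about z gives the same grasp; the last joint's range is limited). The gripper opens to 85 mm and grips with 20 to 120 N. Pads are 22 mm wide; open, the fingers measure 114 mm over their backs; the gripper's body (76 mm by 85 mm) begins 54 mm behind the grasp point. The pads swing forward as they close: fully open they stand 13 mm farther back than shut.
Start: joints at [-1.453, 0.053, 1.613, -0, 1.476, -0.119], TCP at [0.147, -0.608, 0.231] pointing down, gripper open.
Joint ranges: [-3.01, 3.01], [-1.01, 2.22], [0.06, 2.58], [-1.02, 4.17], [0.09, 2.62], [-3.14, 3.14]. Speed limits (rad/s): [2.57, 2.57, 3.14, 3.14, 3.14, 3.14].

INTERFACE

Orientations are given as a unit quaternion [w, x, y, z].
In Python, from plant import * gives the robot as it stands.
- The arm moves only by the shell command python3 -m inch 'ROWS'. ROWS is text: rows parted by semicolons, each of 7 numbers parted by spaces: the shift along the tool's x, y, z in m, then the turn, a rotation vector about the tool's x, y, z in rad, then the closure, from 0 (fully open) to 1 (shut). A call has 1 to 10 rows; each row shifts and turns the commanded pose from where the row before left it, along the tool's axes as they then stand; what a row does not reach is not made up. A row lasts 1/12 s, in which the tool goes at most 41.7 mm and 7.16 degrees, less where a joint would pass 70% of its speed; a pose out of reach is approached as far as the arm can. A call with a gripper value outside its range is refused whole. The fingers move at their own pace and stop on an object; the grip force is fixed at half the most. Time passes only in rows, so rows that do not move let the fingers close. It gives the time, the measured TCP pose, the force and the opening at its end, in the units of the state.
- state(): the state, without advancing time (a new reading comes with each control period).
- grab_frame(name): name is "side" or "top" or "wrist"; returns the picture (400x640x3 uint8, blue, green, red); there is no depth.
- camera_info(name): a dict with "vertical_fov" (degrees; the focal length in pixels is half the picture's height over the tangent of half this angle, whatever the lens; pixels are square), "cx", "cy" (the principal point, pixels), "origin" and "rotation" of the camera in the world. Camera axes: x right, y down, z forward; pixel columns grow to the right and rows downward; lengths in m; the calibration is good to about 2 mm. The wrist camera is an equidistant fisheye: a pixel r from the principal point sees the ray r / f radians off the axis. A picture is of the moment at which its call begins: read the wrist's pose just before it. camera_info takes no time and is no camera call; for the wrist camera it gives the pose at the moment of the call.
- job_done(): hands the job in, once; it reports no verdict.
The state is a dict: "time": time; "joint_pos": joint angles; "joint_vel": joint speeds; "joint_efforts": joint torques, N m; "tool_pos": TCP position; "tool_rot": TCP orientation; "contact_force": force on the tool from outside, world axes, zero at the start; "ft_torque": the same for the moment, N m; "gripper_width": opening from 0.0 (shut) to 1.0 (fully open).
Only numpy, scipy, OpenCV 4.12 (cv2) and the standard library are available. Lean on these libraries where they do the work, as an engineer would, in place of code of your own. Each camera call takes 0.05 s, during which the arm holds its last target.

TASK

Wind the tin feeder's knob clockwise, bit by bit, until the front tin stands wholly clear of the lane's side rails on the open landing, while the tin behind it stays in the lane (more than half of it between the rails). Only then tip the pawl back off the ratchet wheel, turn the knob back anticlockwise until the pusher is fully home, and leave it so with the pawl still tipped back. Move the tins with the feeder only, do not touch them, and leave the other things on the worktop alone.

Things in the scene. Friction and masses are not known exactly. Their poses are not given: they have to be found in the camera images.
- feeder: Tin feeder, a fixed stand. White base board 200 x 290 mm, 12 mm thick, reaching from x -110 to +90 mm and from y -125 to +165 mm about its origin (on the worktop; z up). Two steel side rails 30 mm high stand along its y axis, 62 mm apart, forming a lane centred on x +45 mm from y +160 to y -5 mm; the open landing is the board beyond them (y below -5 mm), with an 8 mm high lip at y -118 mm. Tins travel along the lane toward -y. Nothing fixed is higher than 100 mm.
- lane_mouth (a point): Middle of the lane on the board's top (12 mm above the worktop) where the side rails end. Axes as the feeder's; tins come out toward -y.
- winder_grip (a point): Point on the vertical axis of the feeder's knob, 155 mm above the worktop, at the height to grip; its place is x -42, y 0 mm in the feeder's frame. The black fluted knob is round, 46 mm in diameter, from 134 to 172 mm above the worktop, on a 16 mm thick stem, and is the highest part. Below it, on the same stem, a ratchet wheel of 102 mm diameter with 15 teeth on its upper face (66 to 73 mm high) and a pinion.
- winder (a joint): Turn of the knob, rad: 0 = pusher fully home against a stop, grows clockwise seen from above, to 2.9 at most. A tooth is 0.419 rad. The pinion moves the pusher 36 mm toward -y per rad (15 mm a tooth). Friction (about 0.06 N m) keeps it where it is left. While the pawl lies on the wheel the knob turns clockwise only, clicking; turned anticlockwise it blocks at the next tooth. It may start up to 0.5 rad from home.
- pusher_face (a point): Middle of the face of the upright aluminium pusher plate (54 mm wide, from 14 to 64 mm above the worktop) that pushes the rear tin toward -y; 39 mm above the worktop, at y +125 mm in the feeder's frame when home.
- pawl_ball (a point): Centre of the black ball, 22 mm in diameter, on the upright 10 mm thick handle of the steel pawl. The pawl's level hinge (along the feeder's x axis) is at x -84, y -75, z 85 mm in the feeder's frame, the ball 40 mm above it; an arm 75 mm long lies from the hinge toward +y with its nose on the ratchet teeth.
- pawl (a joint): Tilt of the pawl, rad: about 0 to 0.1 = lying on the teeth, handle upright; 1.3 = tipped right back against its stop, handle leaning toward the feeder's -y. Pushing the ball toward -y lifts the nose; past about 0.6 the pawl falls back by its own weight and stays there. It takes less than 2 N.
- tin_front: Upright tin, 57 mm in diameter and 72 mm high, in the lane nearest its mouth: the one to be wound out. Origin at the centre of its underside. About 0.2 kg.
- tin_next: A like tin behind it in the lane, between it and the pusher. Origin at the centre of its underside.
- mug: Mug with a handle, 95 mm high, a bystander. Origin at the underside.
- onion: Onion, 77 mm high, a bystander. Origin at the underside.
- spice_jar: Spice jar with a black cap, 40 mm in diameter, 105 mm high, a bystander. Origin at the underside.
- bowl: Small white bowl, 98 mm wide, 61 mm high, a bystander. Origin at the underside.
- timer: Round kitchen timer, 61 mm wide, 46 mm high, a bystander. Origin at the underside.
Not all that is in view belongs to the job. Leave any purple look-alike of the tin_front alone.

How it is judged:
On the way, in this order (a step that is already met when the one before it is completed fails the run):
1. the front tin stands clear of the rails, the next tin still in the lane, pawl on the wheel (y of tin_front in the frame of lane_mouth below -0.0275 m and y of tin_next in the frame of lane_mouth above 0 m and value of joint pawl below 0.3 rad), for 0.2 s.
2. the pawl is tipped back while the pusher is still out (value of joint pawl above 1 rad and value of joint winder above 0.8 rad), for 0.2 s.
At the end, for the whole second after the job is handed in: Knob within 0.08 rad of home, pawl tipped back (over 1.0 rad). Front tin upright on the landing, its centre at least 27.5 mm beyond the rails' end (body clear, 1 mm allowed); next tin upright with its centre still between the rails; both at rest (value of joint winder below 0.08 rad and value of joint pawl above 1 rad and y of tin_front in the frame of lane_mouth between -0.1 and -0.0275 m and angle between each of tin_front, tin_next's own z axis and vertical below 0.1 rad and z of tin_front in the frame of lane_mouth above -0.004 m and y of tin_next in the frame of lane_mouth above 0 m and linear speed of each of tin_front, tin_next below 0.02 m/s); the robot touches nothing.
It fails at once if the robot touches a tin (contact force between any of the arm, the fingers and tin_front above 0.5 N or contact force between any of the arm, the fingers and tin_next above 0.5 N).
It fails at once if a bystander is moved by more than 30 mm (distance of any of mug, onion, spice_jar, bowl, timer from where it was at the start of the episode above 0.03 m).
It also fails if it takes over 67 s, if anything falls off the work surface, if the arm or the gripper's body presses on something with over 40 N, if the wrist force passes 120 N, or if a joint passes its speed limit or range.

## Working session

There is one attempt and no reset: what is moved stays moved. The work goes in short steps, Python scripts to look and compute and a shell command to move; the robot and the scene stay as the last step left them, time stands still between calls to the robot, and variables do not carry over. Pictures are saved under pics/ and viewed, and the job is handed in when it is done.

```bash
mkdir -p pics
python3 - <<'E'
from plant import *
import cv2
print(state())
for n in("side","top","wrist"):
    i=camera_info(n);print(n,i)
    cv2.imwrite(f"pics/{n}0.png",grab_frame(n))
E
```

```text
{'time': 0.0, 'joint_pos': array([-1.45299384e+00,  5.33730515e-02,  1.61430285e+00,  3.23409497e-05,
        1.47602422e+00, -1.19019958e-01]), 'joint_vel': array([0.00147712, 0.00098946, 0.00049938, 0.00079172, 0.00155707,
       0.0002552 ]), 'joint_efforts': array([-9.22086401e-04, -3.93678117e+01, -3.70177960e+01, -1.74613215e-04,
        7.01381417e-03,  2.50933780e-06]), 'tool_pos': array([ 0.14655655, -0.60692321,  0.23004771]), 'tool_rot': array([-7.56928298e-04,  7.85687779e-01, -6.18622343e-01, -7.33257574e-04]), 'contact_force': array([-0.02946562, -0.08898617, -0.59796334]), 'ft_torque': array([0.00444219, 0.01512504, 0.03543276]), 'gripper_width': 0.9981263659048875}
side {'vertical_fov': 47.84728572867905, 'cx': 317.74396582283276, 'cy': 197.35498823407326, 'origin': array([-0.08404404, -1.04829497,  1.06492706]), 'rotation': array([-0.43299146,  0.86275918, -0.2287554 ,  0.12584106])}
top {'vertical_fov': 50.896702389836896, 'cx': 326.0968001694235, 'cy': 195.09956481793517, 'origin': array([0.49601108, 0.04826297, 1.32634906]), 'rotation': array([ 0.02735737, -0.70254601,  0.71090983, -0.01696743])}
wrist {'vertical_fov': 65.70646984690485, 'cx': 318.2891576114324, 'cy': 200.09020234300814, 'origin': array([ 0.2156783 , -0.59026838,  0.37363129]), 'rotation': array([ 0.11109025,  0.77769144, -0.61239521, -0.08847081])}
```

View pics/side0.png

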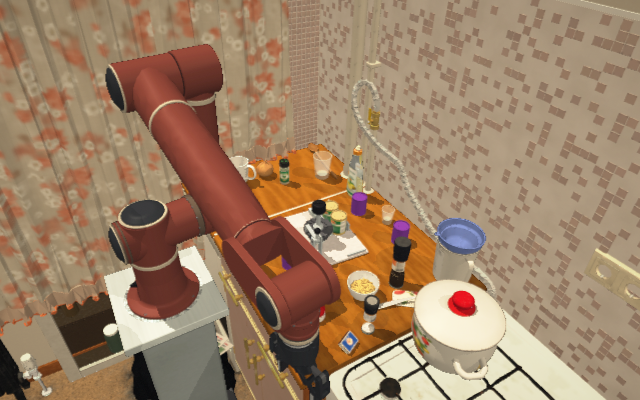

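View pics/top0.png

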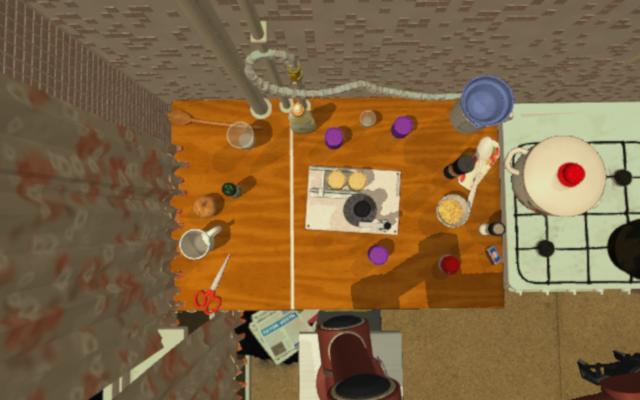

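View pics/wrist0.png

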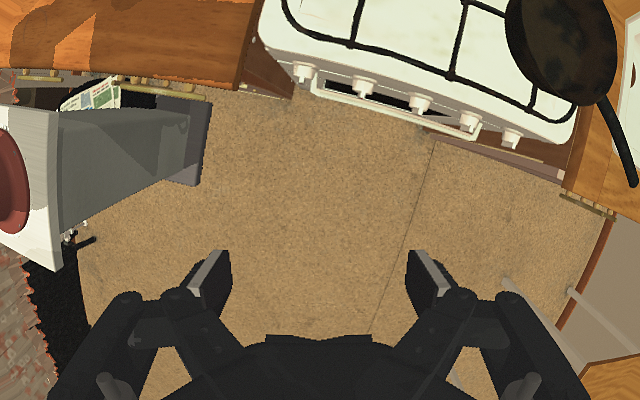

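```bash
cat > h.py <<'E'
from plant import *
import numpy as np, cv2
from scipy.spatial.transform import Rotation as R
def rot(q): return R.from_quat([q[1],q[2],q[3],q[0]])
def ray(i,u,v,fish=False):
    f=200/np.tan(np.radians(i["vertical_fov"]/2))
    a=np.array([u-i["cx"],v-i["cy"]],float)
    if fish:
        r=np.hypot(*a);t=r/f
        d=np.array([*(a/max(r,1e-9)*np.sin(t)),np.cos(t)])
    else: d=np.array([a[0]/f,a[1]/f,1])
    d=rot(i["rotation"]).apply(d); return np.array(i["origin"]),d/np.linalg.norm(d)
def onz(i,u,v,z,fish=False):
    o,d=ray(i,u,v,fish); return o+d*(z-o[2])/d[2]
def proj(i,p,fish=False):
    f=200/np.tan(np.radians(i["vertical_fov"]/2))
    c=rot(i["rotation"]).inv().apply(np.array(p)-i["origin"])
    if fish:
        r=np.hypot(c[0],c[1]);t=np.arctan2(r,c[2]);return np.array([i["cx"],i["cy"]])+c[:2]/r*t*f
    return np.array([i["cx"],i["cy"]])+f*c[:2]/c[2]
def cross(a,b):
    (o1,d1),(o2,d2)=a,b
    A=np.stack([d1,-d2],1);s=np.linalg.lstsq(A,o2-o1,rcond=None)[0]
    p,q=o1+s[0]*d1,o2+s[1]*d2
    return (p+q)/2,np.linalg.norm(p-q)
E
python3 - <<'E'
import cv2
a=cv2.imread('pics/top0.png')[155:245,290:410];cv2.imwrite('pics/top0c.png',cv2.resize(a,None,fx=6.5,fy=6.5,interpolation=cv2.INTER_CUBIC))
a=cv2.imread('pics/side0.png')[185:275,270:380];cv2.imwrite('pics/side0c.png',cv2.resize(a,None,fx=6.5,fy=6.5,interpolation=cv2.INTER_CUBIC))
E
```

```text
(no output)
```

View pics/top0c.png

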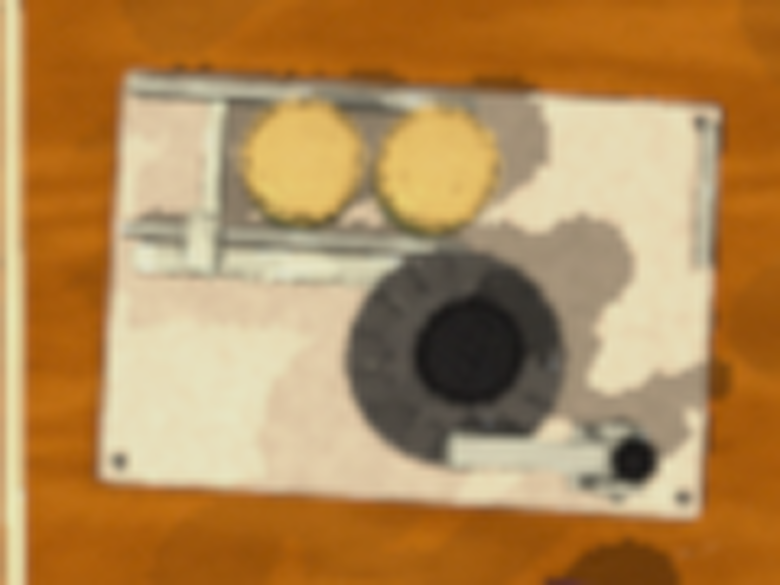

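View pics/side0c.png

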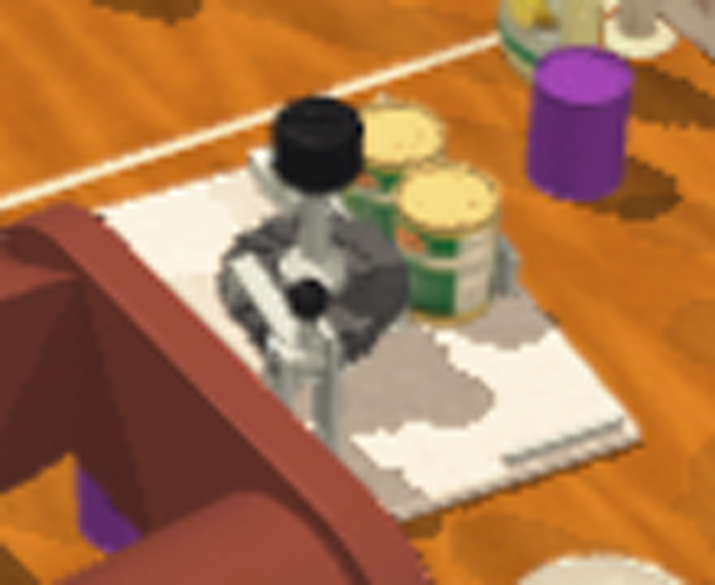

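Run:
```python
from h import *
t=camera_info("top");s=camera_info("side")
def T(u,v): return ((u+.5)/6.5-.5+290,(v+.5)/6.5-.5+155)
def S(u,v): return ((u+.5)/6.5-.5+270,(v+.5)/6.5-.5+185)
C=[onz(t,*T(*p),.012) for p in [(125,70),(721,103),(699,518),(97,480)]]
W=[(90,165),(90,-125),(-110,-125),(-110,165)]
for c in C: print(c.round(4))
# rigid fit
A=np.array(W,float)/1000;B=np.array(C)[:,:2]
H=(A-A.mean(0)).T@(B-B.mean(0));yaw=np.arctan2(H[0,1]-H[1,0],H[0,0]+H[1,1])
c_,s_=np.cos(yaw),np.sin(yaw);Rm=np.array([[c_,-s_],[s_,c_]]);o=B.mean(0)-Rm@A.mean(0)
print("origin",o,"yaw",yaw, "res",(A@Rm.T+o-B).round(4).tolist())
print("knob by board",Rm@[-.042,0]+o)
print("knob top2view",cross(ray(t,*T(470,350)),ray(s,*S(320,115))), onz(t,*T(470,350),.172))
print("ball",cross(ray(t,*T(633,460)),ray(s,*S(308,298))), Rm@[-.084,-.075]+o)
for n,p,q in(("next",(303,162),(398,132)),("front",(437,170),(448,196))):
    x,e=cross(ray(t,*T(*p)),ray(s,*S(*q)));z=onz(t,*T(*p),.084);print(n,x,e,"feeder",Rm.T@(z[:2]-o))
z=onz(t,*T(225,150),.064);print("pusher",Rm.T@(z[:2]-o))
```

```text
[0.6732 0.1205 0.012 ]
[ 0.6533 -0.1672  0.012 ]
[ 0.454  -0.1522  0.012 ]
[0.4753 0.1357 0.012 ]
origin [ 0.57246273 -0.03646842] yaw -0.0728377781553797 res [[0.001, 0.001], [-0.0002, -0.0005], [-0.0003, -0.0009], [-0.0005, 0.0004]]
knob by board [ 0.5305741  -0.03341193]
knob top2view (array([ 0.53119899, -0.03329902,  0.16993225]), np.float64(0.0008706454612804719)) [ 0.53075461 -0.03294342  0.172     ]
ball (array([ 0.48303419, -0.1068696 ,  0.12321075]), np.float64(0.00029381168892027597)) [ 0.48322745 -0.10515659]
next [0.62195435 0.03476658 0.07999689] 0.0032336329309419704 feeder [0.04230009 0.07533943]
front [ 0.61695978 -0.0262118   0.07925073] 0.0018703645724980277 feeder [0.04230421 0.01411595]
pusher [0.04772328 0.11175708]
```

```bash
python3 -m inch '0 0 -0.035 0 0 0 0; 0 0 -0.035 0 0 0 0; -0.0276 -0.0299 0 0 0 0 0; -0.0276 -0.0299 0 0 0 0 0; -0.0276 -0.0299 0 0 0 0 0; -0.0276 -0.0299 0 0 0 0 0; -0.0276 -0.0299 0 0 0 0 0; -0.0276 -0.0299 0 0 0 0 0; -0.0276 -0.0299 0 0 0 0 0; -0.0276 -0.0299 0 0 0 0 0'
```

```text
time: 0.98
tool_pos: [0.3279, -0.3349, 0.301]
tool_rot: [-0.0, 0.786, -0.619, 0.0]
contact_force: [1.2, 0.1, 1.0]
gripper_width: 0.999
```

```bash
python3 -m inch '-0.0276 -0.0299 0 0 0 0 0; -0.0276 -0.0299 0 0 0 0 0; -0.0276 -0.0299 0 0 0 0 0; -0.0276 -0.0299 0 0 0 0 0; -0.0276 -0.0299 0 0 0 0 0; -0.0276 -0.0299 0 0 0 0 0; -0.0276 -0.0299 0 0 0 0 0; -0.0276 -0.0299 0 0 0 0 0; -0.0276 -0.0299 0 0 0 0 0; 0 0 0 0 0 -0.12 0'
python3 -m inch '0 0 0 0 0 -0.12 0; 0 0 0 0 0 -0.12 0; 0 0 0 0 0 -0.12 0; 0 0 0 0 0 -0.12 0; 0 0 0 0 0 -0.12 0; 0 0 0 0 0 -0.12 0; 0 0 0 0 0 -0.12 0; 0 0 0 0 0 -0.12 0; 0 0 0 0 0 -0.12 0; 0 0 0 0 0 -0.12 0'
python3 -m inch '0 0 0 0 0 -0.12 0; 0 0 0 0 0 -0.12 0; 0 0 0 0 0 -0.12 0; 0 0 0 0 0 -0.12 0; 0 0 0 0 0 -0.12 0; 0 0 0 0 0 -0.12 0; 0 0 0 0 0 -0.12 0; 0 0 0 0 0 -0.12 0; 0 0 0 0 0 -0.12 0; 0 0 0 0 0 0 0'
python3 - <<'E'
from h import *
s=state();print(s["joint_pos"].round(3),s["tool_pos"],s["tool_rot"])
i=camera_info("wrist");print(i);cv2.imwrite("pics/w1.png",grab_frame("wrist"))
d=np.array([.5308,-.0331,.25])-s["tool_pos"];print("tool shift",rot(s["tool_rot"]).inv().apply(d))
print(proj(i,[.5308,-.0331,.172],True))
E
```

```text
time: 1.82
tool_pos: [0.5326, -0.0267, 0.3005]
tool_rot: [-0.001, 0.824, -0.567, -0.001]
contact_force: [-0.6, -0.5, 0.5]
gripper_width: 1.003
time: 2.65
tool_pos: [0.5305, -0.0322, 0.3008]
tool_rot: [-0.0, 1.0, -0.004, -0.0]
contact_force: [0.5, -0.5, -0.2]
gripper_width: 1.0
time: 3.48
tool_pos: [0.5305, -0.0321, 0.3009]
tool_rot: [-0.0, 0.861, 0.509, -0.0]
contact_force: [0.1, 0.1, 0.3]
gripper_width: 1.001
[-0.201 -0.204  1.741  0.     1.605 -1.268] [ 0.53046525 -0.03214466  0.30087776] [-2.59372409e-04  8.60813463e-01  5.08920475e-01 -2.55341819e-04]
{'vertical_fov': 65.70646984690485, 'cx': 318.2891576114324, 'cy': 200.09020234300814, 'origin': array([0.46740391, 0.00252014, 0.44436885]), 'rotation': array([0.12234948, 0.85214622, 0.5036632 , 0.07211653])}
tool shift [-0.00066676  0.00078971  0.05087734]
[317.69589372 192.62021547]
```

View pics/w1.png

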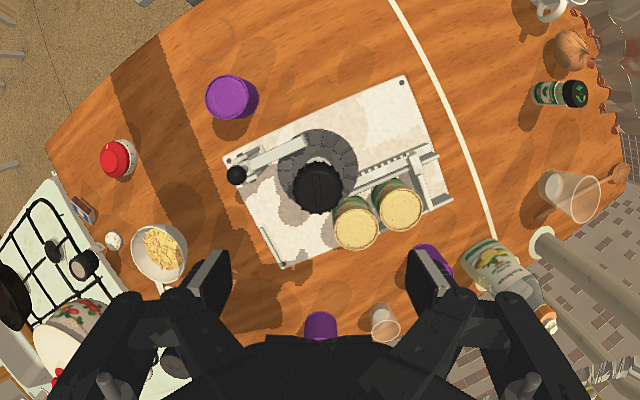

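Run:
```python
import cv2
a=cv2.imread('pics/w1.png')[110:270,210:450];cv2.imwrite('pics/w1c.png',cv2.resize(a,None,fx=3.3,fy=3.3,interpolation=cv2.INTER_CUBIC))
```

```text
(no output)
```

View pics/w1c.png

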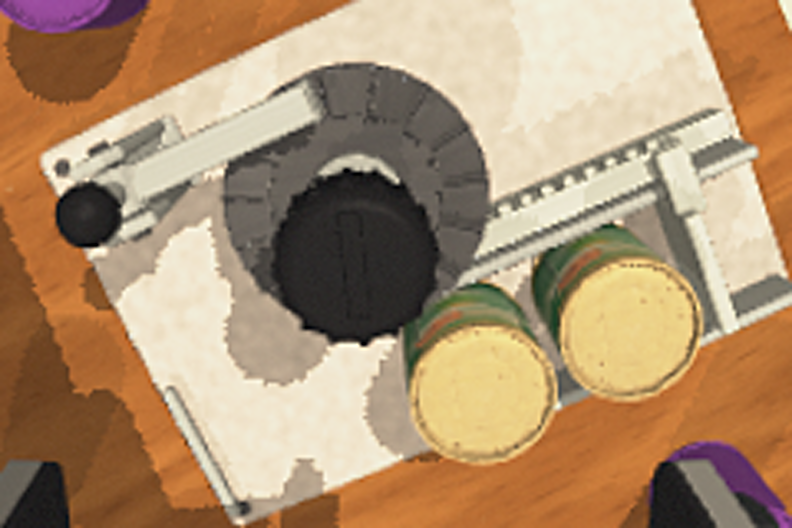

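```bash
python3 -m inch '-0.0006 0.0008 0.035 0 0 0 0; 0 0 0.035 0 0 0 0; 0 0 0.035 0 0 0 0; 0 0 0.03 0 0 0 0; 0 0 0.02 0 0 0 0; 0 0 0.011 0 0 0 0; 0 0 0 0 0 0 0'
python3 -m inch '0 0 0 0 0 0 1; 0 0 0 0 0 0 1; 0 0 0 0 0 0 1; 0 0 0 0 0 0 1; 0 0 0 0 0 0 1; 0 0 0 0 0 0 1; 0 0 0 0 0 0 1; 0 0 0 0 0 0 1'
python3 - <<'E'
from h import *
s=state();print(s)
for n in("wrist","top","side"): cv2.imwrite(f"pics/{n}2.png",grab_frame(n))
E
```

```text
time: 4.12
tool_pos: [0.529, -0.0327, 0.132]
tool_rot: [-0.002, 0.862, 0.507, -0.002]
contact_force: [-0.4, -0.1, 1.0]
gripper_width: 1.004
time: 4.78
tool_pos: [0.5321, -0.0342, 0.1381]
tool_rot: [0.002, 0.861, 0.508, 0.0]
contact_force: [-3.0, -2.0, 6.1]
gripper_width: 0.518
{'time': 4.7833, 'joint_pos': array([-0.20270112, -0.09268987,  1.91585407, -0.00227653,  1.31543933,
       -1.26791186]), 'joint_vel': array([-1.29213832e-03, -2.55549141e-04, -8.36616266e-04, -2.52131296e-03,
        3.08235236e-04,  4.68935927e-05]), 'joint_efforts': array([ 1.43100590e+00, -2.82349974e+01, -3.32081437e+01,  9.27237030e-01,
       -7.57175423e-01,  7.44276331e-03]), 'tool_pos': array([ 0.53205644, -0.03422783,  0.13811243]), 'tool_rot': array([1.81968131e-03, 8.61340363e-01, 5.08024932e-01, 3.69310427e-04]), 'contact_force': array([-3.00327398, -1.97456744,  6.1087267 ]), 'ft_torque': array([-0.50757141,  0.57251495, -0.00167715]), 'gripper_width': 0.5183817646809986}
```

View pics/wrist2.png

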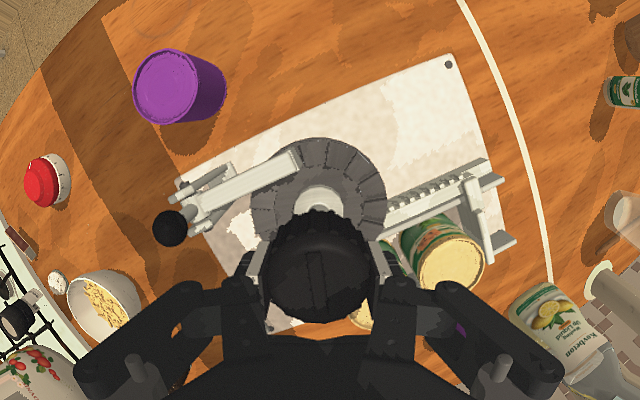

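View pics/top2.png

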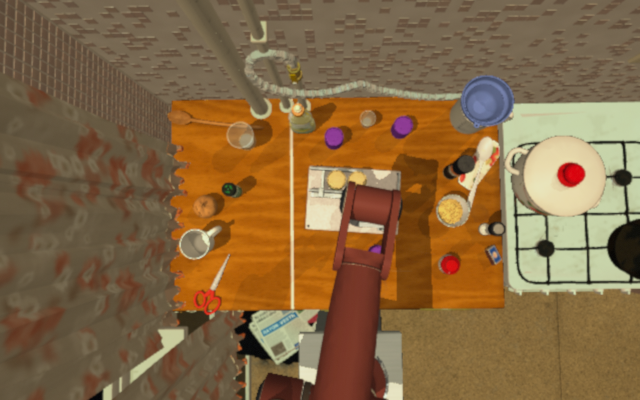

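View pics/side2.png

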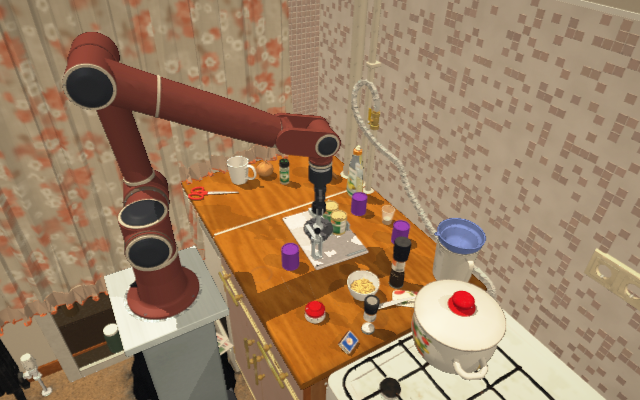

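Gripped (opening 0.52 ≈ 44 mm; forces small). Both tins are visible in side/wrist views. Wind half.

```bash
python3 -m inch '0 0 0 0 0 0.1 1; 0 0 0 0 0 0.1 1; 0 0 0 0 0 0.1 1; 0 0 0 0 0 0.1 1; 0 0 0 0 0 0.1 1; 0 0 0 0 0 0.1 1; 0 0 0 0 0 0.1 1; 0 0 0 0 0 0.1 1; 0 0 0 0 0 0.1 1; 0 0 0 0 0 0.1 1'
python3 - <<'E'
from h import *
s=state();print(s["joint_pos"],s["ft_torque"],s["gripper_width"])
for n in("wrist","top","side"): 
  f=grab_frame(n);cv2.imwrite(f"pics/{n}3.png",f)
a=f[185:275,270:380];cv2.imwrite('pics/side3c.png',cv2.resize(a,None,fx=6.5,fy=6.5,interpolation=cv2.INTER_CUBIC))
E
```

```text
time: 5.77
tool_pos: [0.5302, -0.0354, 0.1381]
tool_rot: [0.003, 1.0, 0.031, -0.002]
contact_force: [-12.3, -6.3, 10.8]
gripper_width: 0.519
[-0.20365766 -0.09345121  1.91654335 -0.00607802  1.32027738 -0.26356821] [-0.99388332  1.8137466   0.2852721 ] 0.5187277658262522
```

View pics/wrist3.png

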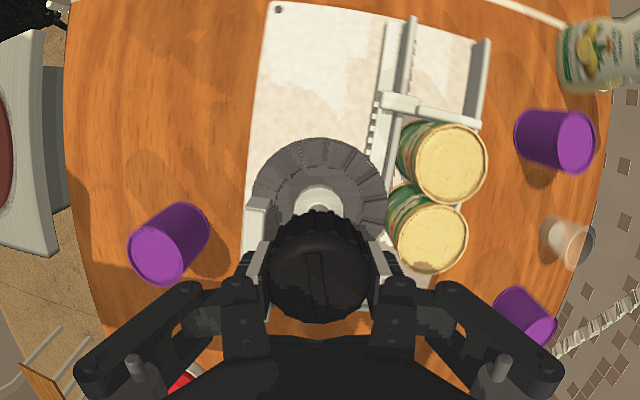

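View pics/side3c.png

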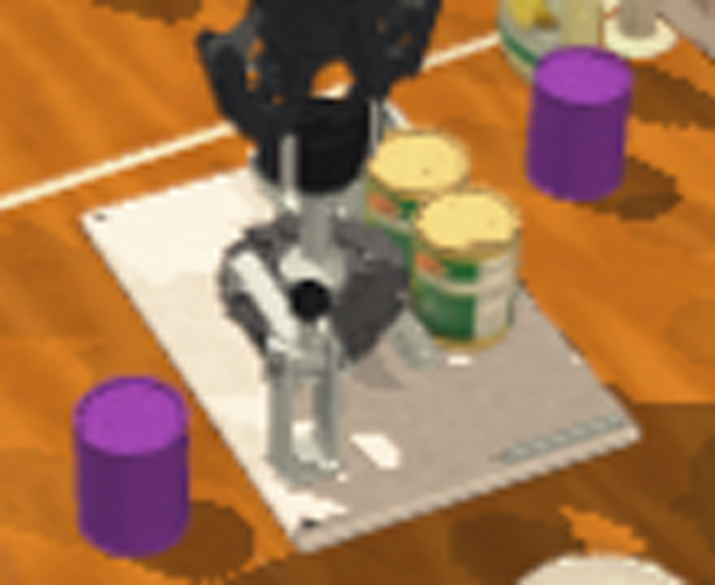

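```bash
cat > tins.py <<'E'
from h import *
O=np.array([.57246,-.03647]);y=-.0728;Rm=np.array([[np.cos(y),-np.sin(y)],[np.sin(y),np.cos(y)]])
def fl(p): return (Rm.T@(np.array(p)[:2]-O)).round(4)
def S(u,v): return ((u+.5)/6.5-.5+270,(v+.5)/6.5-.5+185)
E
python3 - <<'E'
from tins import *
i=camera_info("side");w=camera_info("wrist")
for p in((398,132),(448,196),(418,160),(468,222)): print(fl(onz(i,*S(*p),.084)))
for p in((449,163),(432,237)): print("wrist",fl(onz(w,*p,.084,True)))
f=cv2.imread('pics/wrist3.png');h=cv2.cvtColor(f,cv2.COLOR_BGR2HSV);print(h[163,449],h[237,432],h[100,350],h[30,200])
E
```

```text
[0.0432 0.0695]
[0.0415 0.008 ]
[0.0415 0.0426]
[ 0.0407 -0.0159]
wrist [0.0402 0.0499]
wrist [ 0.0409 -0.005 ]
[ 22 105 238] [ 23 103 239] [ 20  43 237] [ 13 179 199]
```

```bash
python3 -m inch '0 0 0 0 0 0.08 1; 0 0 0 0 0 0.08 1; 0 0 0 0 0 0.08 1; 0 0 0 0 0 0.08 1; 0 0 0 0 0 0.08 1; 0 0 0 0 0 0.08 1; 0 0 0 0 0 0.08 1; 0 0 0 0 0 0.08 1; 0 0 0 0 0 0.06 1; 0 0 0 0 0 0 1'
python3 - <<'E'
from h import *
s=state();print(s["joint_pos"],s["ft_torque"],s["gripper_width"])
for n in("wrist","side"): 
  f=grab_frame(n);cv2.imwrite(f"pics/{n}4.png",f)
a=f[185:275,270:380];cv2.imwrite('pics/side4c.png',cv2.resize(a,None,fx=6.5,fy=6.5,interpolation=cv2.INTER_CUBIC))
E
```

```text
time: 6.75
tool_pos: [0.5287, -0.0349, 0.1381]
tool_rot: [0.003, 0.95, -0.313, -0.003]
contact_force: [-18.7, -5.7, 14.0]
gripper_width: 0.519
[-0.20348781 -0.09424465  1.91734369 -0.00584013  1.32481497  0.43410474] [-0.81259999  2.72251994 -0.024237  ] 0.5190989488501161
```

View pics/wrist4.png

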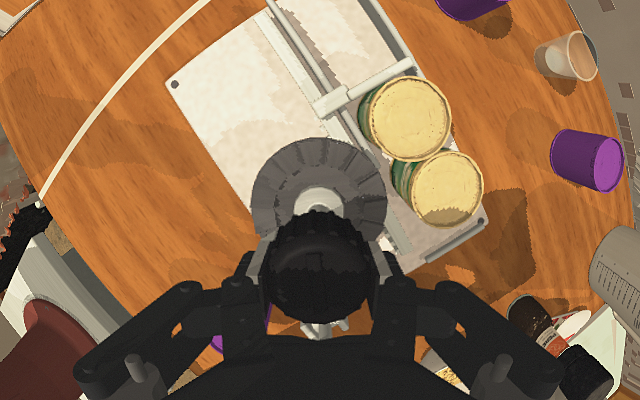

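View pics/side4c.png

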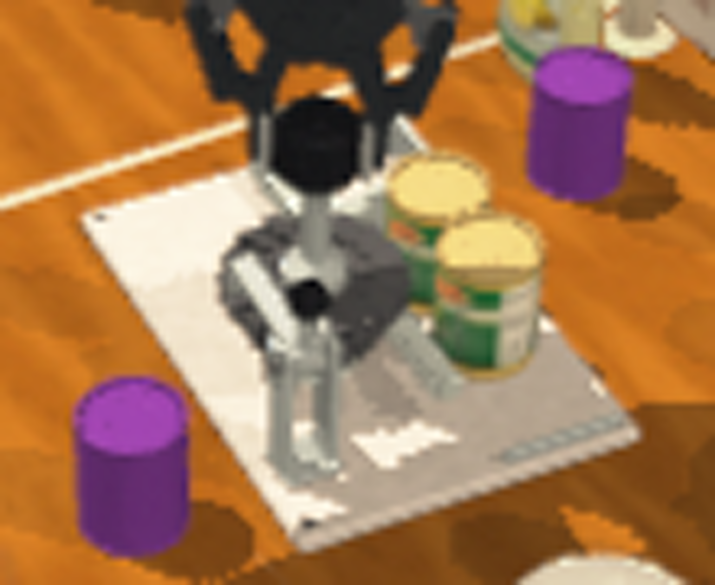

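```bash
python3 -m inch '-0.0005 0.001 -0.001 0 0 0 1; -0.0005 0.001 -0.001 0 0 0 1; 0 0 0 0 0 0 1; 0 0 0 0 0 0.06 1; 0 0 0 0 0 0.06 1; 0 0 0 0 0 0.06 1; 0 0 0 0 0 0.06 1; 0 0 0 0 0 0.06 1; 0 0 0 0 0 0.03 1; 0 0 0 0 0 0 1'
python3 - <<'E'
from tins import *
i=camera_info("side")
for p in((438,184),(488,244)): print("before",fl(onz(i,*S(*p),.084)))
s=state();print(s["joint_pos"],s["ft_torque"],s["gripper_width"])
w=camera_info("wrist");np.save("w5.npy",np.r_[w["origin"],w["rotation"]])
for n in("wrist","side"): 
  f=grab_frame(n);cv2.imwrite(f"pics/{n}5.png",f)
a=f[185:275,270:380];cv2.imwrite('pics/side5c.png',cv2.resize(a,None,fx=6.5,fy=6.5,interpolation=cv2.INTER_CUBIC))
E
```

```text
time: 7.68
tool_pos: [0.528, -0.0344, 0.1382]
tool_rot: [0.001, 0.886, -0.464, -0.001]
contact_force: [-8.7, -1.6, 5.0]
gripper_width: 0.521
before [0.0415 0.0194]
before [ 0.0415 -0.0365]
[-2.04969760e-01 -9.85943733e-02  1.92125792e+00 -1.49261545e-03
  1.32219733e+00  7.60377950e-01] [-0.2485331   1.36854505 -0.05082122] 0.5210105190485023
```

View pics/wrist5.png

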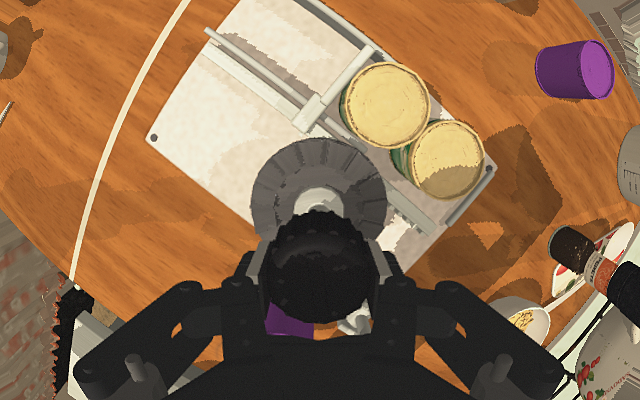

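View pics/side5c.png

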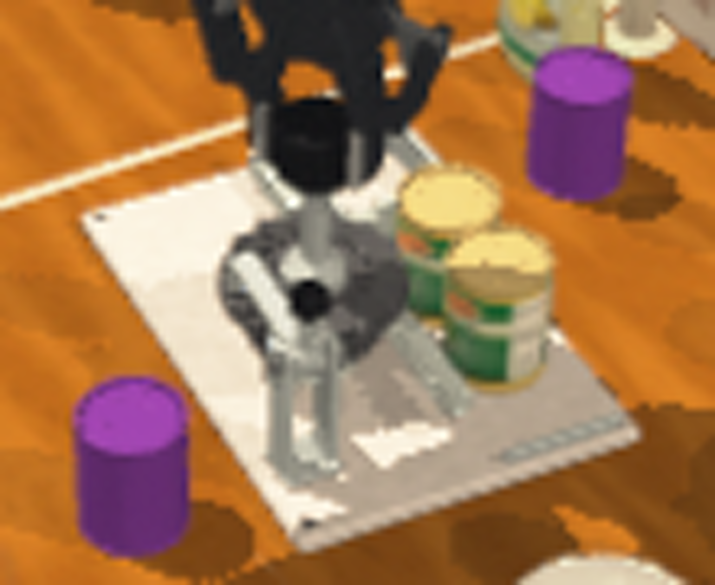

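Run:
```python
from tins import *
i=camera_info("side")
for p in((450,200),(500,258)): print("side",fl(onz(i,*S(*p),.084)))
a=np.load("w5.npy");w=camera_info("wrist");w["origin"],w["rotation"]=a[:3],a[3:]
for p in((386,105),(446,159)): print("wrist",fl(onz(w,*p,.084,True)))
f=cv2.imread('pics/wrist5.png')[40:260,300:520];cv2.imwrite('pics/w5c.png',cv2.resize(f,None,fx=2.7,fy=2.7,interpolation=2))
for n,q in(("mouth",[.045,-.005,.012]),("railend L top",[.045-.031,-.005,.042]),("railend R top",[.076,-.005,.042])):
  P=np.r_[Rm@np.array(q[:2])+O,q[2]]; print(n,proj(w,P,True),((proj(w,P,True)-[300,40])*2.7))
```

```text
side [0.0409 0.0046]
side [ 0.0417 -0.0492]
wrist [0.0417 0.0135]
wrist [ 0.0427 -0.0419]
mouth [386.69018305 117.18379495] [234.06349422 208.39624638]
railend L top [369.75434573 148.01796259] [188.33673347 291.64849899]
railend R top [419.13143509  89.26632814] [321.65487475 133.01908599]
```

View pics/w5c.png

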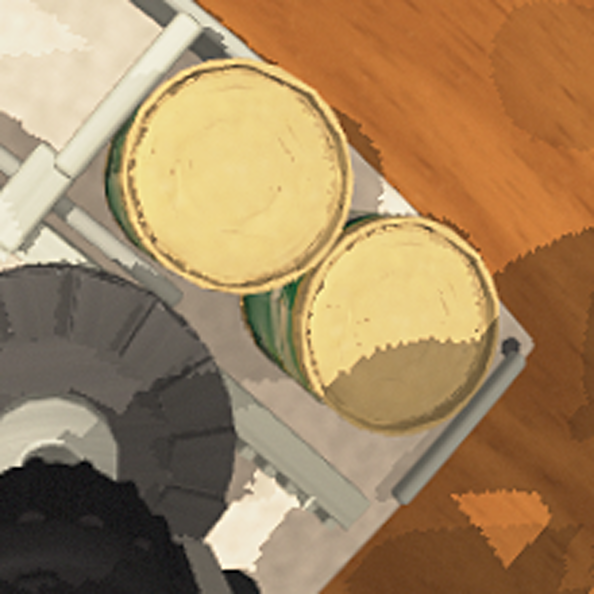

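Side and wrist agree with the reckoning: front tin ≈ 38–42 mm past the rails' end, next tin ≈ 15 mm inside. Release, lift, and check from above.

```bash
python3 -m inch '0 0 0 0 0 0 0.6; 0 0 0 0 0 0 0.3; 0 0 0 0 0 0 0; 0 0 0 0 0 0 0; 0 0 0 0 0 0 0; 0 0 -0.03 0 0 0 0; 0 0 -0.03 0 0 0 0; 0 0 -0.03 0 0 0 0; 0 0 -0.02 0 0 0 0; 0 0 0 0 0 0 0'
python3 - <<'E'
from tins import *
s=state();print(s["joint_pos"],s["tool_pos"],s["tool_rot"])
w=camera_info("wrist")
f=grab_frame("wrist");cv2.imwrite("pics/wrist6.png",f)
for n,q in(("mouth",[.045,-.005,.012]),("railL",[.014,-.005,.042]),("railR",[.076,-.005,.042]),("front needs",[.045,-.0325,.084]),("ball",[-.084,-.075,.125])):
  P=np.r_[Rm@np.array(q[:2])+O,q[2]]; print(n,P,proj(w,P,True))
np.save("w6.npy",np.r_[w["origin"],w["rotation"]])
E
```

```text
time: 8.62
tool_pos: [0.5321, -0.0346, 0.254]
tool_rot: [-0.002, 0.886, -0.463, 0.005]
contact_force: [0.7, -0.6, 1.3]
gripper_width: 1.004
[-2.04613323e-01 -1.88814177e-01  1.80511835e+00  2.68573770e-04
  1.51416081e+00  7.59220106e-01] [ 0.53206996 -0.03455644  0.25399254] [-0.00165215  0.88609129 -0.46347734  0.00531454]
mouth [ 0.61697713 -0.04472986  0.012     ] [362.6948928  119.69655709]
railL [ 0.58605924 -0.04247506  0.042     ] [349.49734555 140.67003927]
railR [ 0.64789502 -0.04698467  0.042     ] [383.46134114 100.10675766]
front needs [ 0.6149769  -0.07215702  0.084     ] [393.06337938 138.4688754 ]
ball [ 0.48322732 -0.10516154  0.125     ] [347.73048603 269.92402747]
```

View pics/wrist6.png

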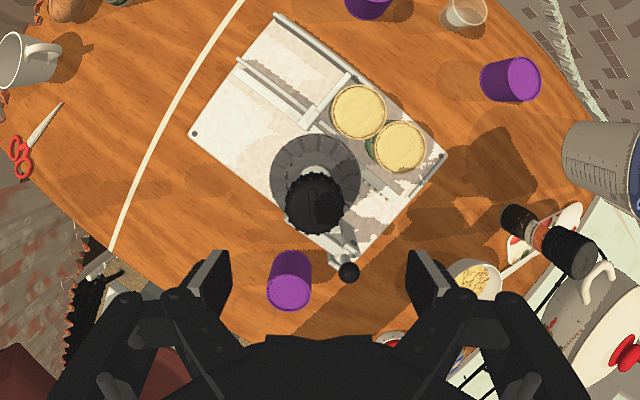

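```bash
python3 -m inch '0 0 0 0 0 -0.111 0.5; 0 0 0 0 0 -0.111 1; 0 0 0 0 0 -0.111 1; 0 0 0 0 0 -0.111 1; 0 0 0 0 0 -0.111 1; 0 0 0 0 0 -0.111 1; 0 0 0 0 0 -0.111 1; 0 0 0 0 0 -0.111 1; 0 0 0 0 0 0 1; 0 0 0 0 0 0 1'
python3 - <<'E'
from tins import *
w=camera_info("wrist")
s=state();print(s["joint_pos"],s["tool_pos"],s["tool_rot"],s["gripper_width"])
f=grab_frame("wrist");cv2.imwrite("pics/wrist7.png",f)
for q in ([-.084,-.040,.116],[-.084,-.118,.116]):
  P=np.r_[Rm@np.array(q[:2])+O,q[2]];print(P,rot(s["tool_rot"]).inv().apply(P-s["tool_pos"]))
print(rot(s["tool_rot"]).as_rotvec(), "yaw",np.arctan2(*rot(s["tool_rot"]).apply([1,0,0])[[1,0]]))
P=np.r_[Rm@np.array([-.084,-.075])+O,.125];print(proj(w,P,True))
np.save("w7.npy",np.r_[w["origin"],w["rotation"]])
E
```

```text
time: 9.5
tool_pos: [0.5285, -0.0339, 0.2457]
tool_rot: [-0.0, 0.999, -0.039, -0.001]
contact_force: [0.1, 0.5, -0.1]
gripper_width: 0.0
[-2.04760133e-01 -1.84110057e-01  1.81465975e+00  1.33375867e-04
  1.51329113e+00 -1.25990959e-01] [ 0.52854624 -0.03394237  0.24574326] [-2.50715137e-04  9.99223740e-01 -3.93782857e-02 -1.09778973e-03] 0.0004405460928471909
[ 0.48577307 -0.07025425  0.116     ] [-0.03949566  0.03961912  0.12981459]
[ 0.48009968 -0.14804765  0.116     ] [-0.03902949  0.11761772  0.12978122]
[-3.13865302  0.12369079  0.00344826] yaw -0.07877653063223437
[278.32883499 267.88477227]
```

View pics/wrist7.png

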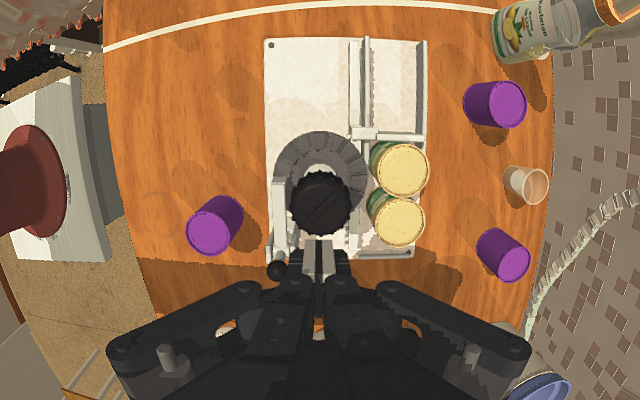

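```bash
python3 -m inch '-0.0198 0.0218 0 0 0 0 1; -0.0197 0.0218 0 0 0 0 1; 0 0 0.03 0 0 0 1; 0 0 0.03 0 0 0 1; 0 0 0.03 0 0 0 1; 0 0 0.025 0 0 0 1; 0 0 0 0 0 0 1; 0 0 0 0 0 0 1'
python3 - <<'E'
from tins import *
s=state();print(s["tool_pos"],fl(s["tool_pos"]))
f=grab_frame("wrist");cv2.imwrite("pics/wrist8.png",f)
f=grab_frame("side");a=f[185:275,270:380];cv2.imwrite('pics/side8c.png',cv2.resize(a,None,fx=6.5,fy=6.5,interpolation=cv2.INTER_CUBIC))
E
```

```text
time: 10.22
tool_pos: [0.4852, -0.0742, 0.1308]
tool_rot: [-0.001, 0.999, -0.039, -0.002]
contact_force: [0.8, -0.9, 0.4]
gripper_width: 0.002
[ 0.4851693  -0.07421685  0.13080436] [-0.0843 -0.044 ]
```

View pics/wrist8.png

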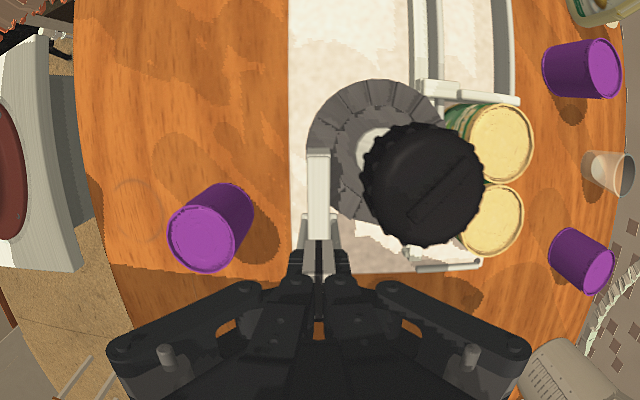

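View pics/side8c.png

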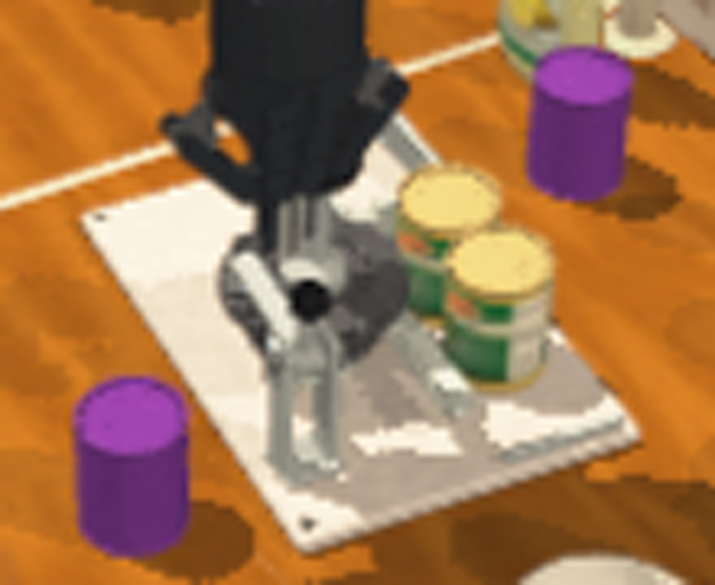

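```bash
python3 -m inch '0 0 0.007 0 0 0 1; 0 0 0.007 0 0 0 1; 0 0.006 0 0 0 0 1; 0 0.006 0 0 0 0 1; 0 0.006 0 0 0 0 1; 0 0.006 0 0 0 0 1; 0 0.006 0 0 0 0 1; 0 0.006 0 0 0 0 1; 0 0.005 0 0 0 0 1; 0 0 0 0 0 0 1'
python3 - <<'E'
from tins import *
s=state();print(s["tool_pos"],fl(s["tool_pos"]))
f=grab_frame("wrist");cv2.imwrite("pics/wrist9.png",f)
f=grab_frame("side");a=f[185:275,270:380];cv2.imwrite('pics/side9c.png',cv2.resize(a,None,fx=6.5,fy=6.5,interpolation=cv2.INTER_CUBIC))
E
```

```text
time: 11.15
tool_pos: [0.4833, -0.1166, 0.1185]
tool_rot: [0.0, 0.999, -0.039, 0.0]
contact_force: [0.2, -0.4, 0.6]
gripper_width: -0.0
[ 0.48331842 -0.11660188  0.11847692] [-0.0831 -0.0864]
```

View pics/wrist9.png

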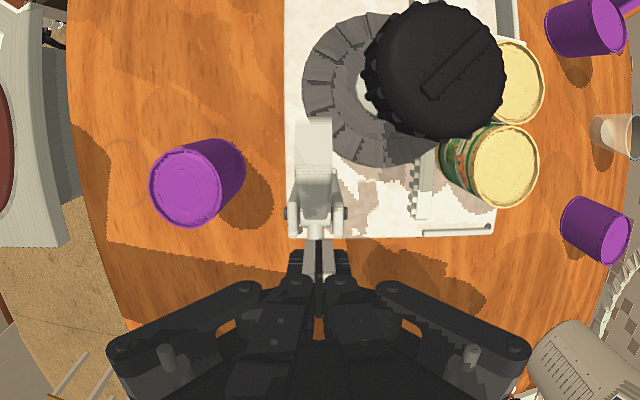

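View pics/side9c.png

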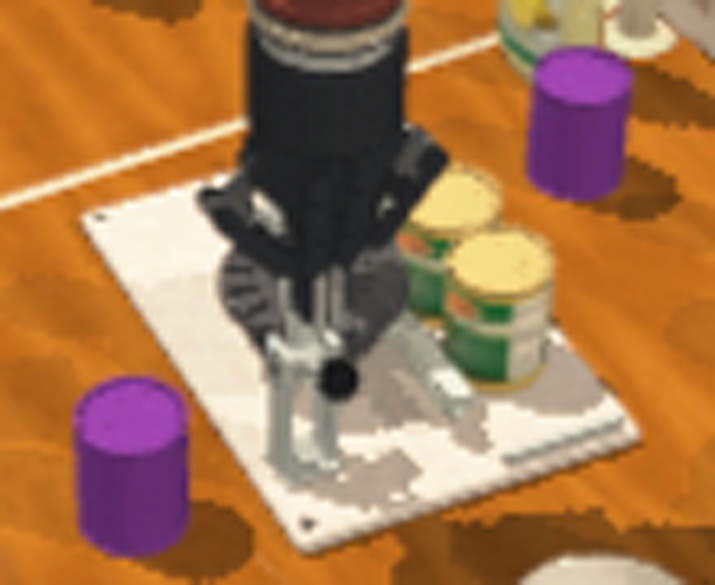

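```bash
python3 -m inch '0 0.002 0 0 0 0 1; 0 0 -0.02 0 0 0 1; 0 0 -0.03 0 0 0 1; 0 0 -0.04 0 0 0 1; 0 0 -0.04 0 0 0 1; 0 0 0 0 0 0 1; 0 0 0 0 0 0 1'
python3 - <<'E'
from tins import *
s=state();print(s["tool_pos"],fl(s["tool_pos"]))
w=camera_info("wrist")
for t in(0.9,1.1,1.3):
  for n,q in(("ball",[-.084,-.075-.04*np.sin(t),.085+.04*np.cos(t)]),("nose",[-.084,-.075+.075*np.cos(t),.085+.075*np.sin(t)])):
    P=np.r_[Rm@np.array(q[:2])+O,q[2]];i=camera_info("side");u=proj(i,P);print(t,n,(u-[270,185]+.5)*6.5-.5, proj(w,P,True))
f=grab_frame("wrist");cv2.imwrite("pics/wrist10.png",f)
f=grab_frame("side");a=f[185:275,270:380];cv2.imwrite('pics/side10c.png',cv2.resize(a,None,fx=6.5,fy=6.5,interpolation=cv2.INTER_CUBIC))
P=np.array([.5305,-.0332,.22]);print("to knob",rot(s["tool_rot"]).inv().apply(P-s["tool_pos"]))
E
```

```text
time: 11.83
tool_pos: [0.4849, -0.118, 0.2522]
tool_rot: [0.001, 0.999, -0.038, 0.003]
contact_force: [-1.1, 0.6, 0.6]
gripper_width: 0.003
[ 0.48485137 -0.11797215  0.25223382] [-0.0814 -0.0877]
0.9 ball [334.53146157 354.71599214] [315.14278672 206.20204252]
0.9 nose [266.80539931 209.45386387] [314.52414144 126.64813558]
1.1 ball [338.1401216  370.39145366] [315.18633842 208.29577561]
1.1 nose [277.85200896 211.24627684] [314.55069752 143.0849972 ]
1.3 ball [340.41005469 385.36268713] [315.22112152 208.73845751]
1.3 nose [290.23217194 218.87627758] [314.61123032 161.62386948]
to knob [ 0.03889975 -0.08804467  0.03231222]
```

View pics/wrist10.png

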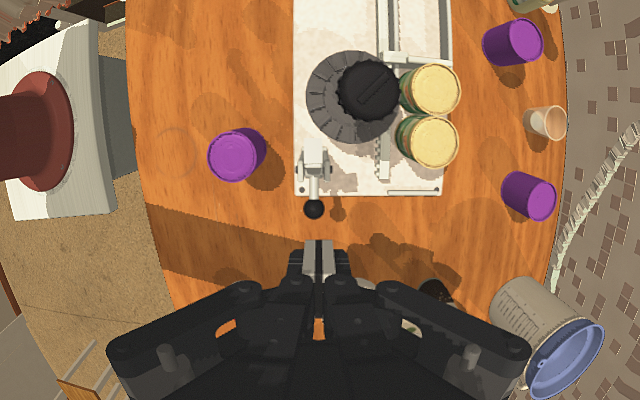

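View pics/side10c.png

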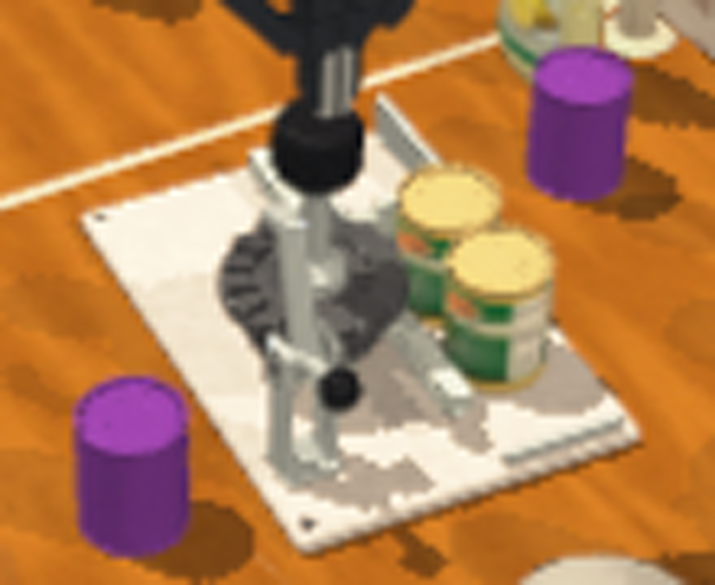

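```bash
python3 -m inch '0.0195 -0.0293 0 0 0 0 0.3; 0.0195 -0.0293 0 0 0 0 0.3; 0 -0.0294 0 0 0 0 0.3; 0 0 0 0 0 0.111 0.3; 0 0 0 0 0 0.111 0.3; 0 0 0 0 0 0.111 0.3; 0 0 0 0 0 0.111 0.3; 0 0 0 0 0 0.111 0.3; 0 0 0 0 0 0.111 0.3; 0 0 0 0 0 0.111 0.3'
python3 -m inch '0 0 0 0 0 0.111 0.3; 0 0 0 0 0 0 0.3; 0 0 0 0 0 0 0.3'
python3 - <<'E'
from tins import *
s=state();print(s["joint_pos"].round(3),s["tool_pos"],s["tool_rot"],s["gripper_width"])
w=camera_info("wrist")
P=np.array([.531,-.0337,.137]);print("to knob",rot(s["tool_rot"]).inv().apply(P-s["tool_pos"]))
f=grab_frame("wrist");cv2.imwrite("pics/wrist11.png",f)
print(proj(w,[.531,-.0337,.172],True))
E
```

```text
time: 12.77
tool_pos: [0.5275, -0.0323, 0.2453]
tool_rot: [0.001, 0.909, -0.416, -0.002]
contact_force: [-0.3, -0.1, 0.1]
gripper_width: 0.698
time: 13.02
tool_pos: [0.5278, -0.0325, 0.2462]
tool_rot: [0.0, 0.887, -0.462, -0.002]
contact_force: [-0.8, -0.3, 0.2]
gripper_width: 0.702
[-0.202 -0.186  1.815  0.     1.515  0.759] [ 0.52780976 -0.03246981  0.24616058] [ 4.83439125e-04  8.86743669e-01 -4.62258075e-01 -1.70400850e-03] 0.7019459660720837
to knob [ 0.00311645 -0.00217649  0.10914794]
[322.9444349 207.0685151]
```

View pics/wrist11.png

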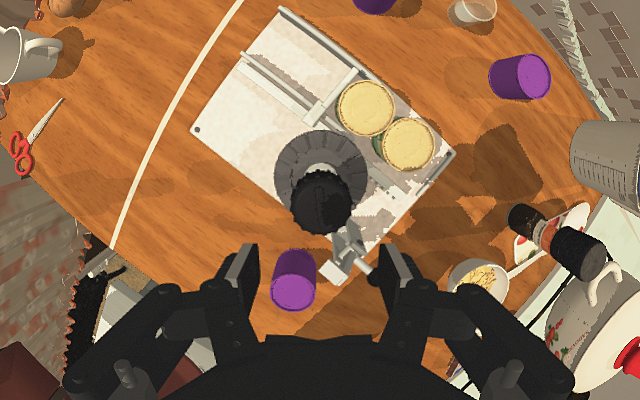

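```bash
python3 -m inch '0.001 -0.001 0.03 0 0 0 0.3; 0.001 -0.001 0.03 0 0 0 0.3; 0 0 0.03 0 0 0 0.3; 0 0 0.018 0 0 0 0.3; 0 0 0 0 0 0 0.3; 0 0 0 0 0 0 0.3'
python3 -m inch '0 0 0 0 0 0 1; 0 0 0 0 0 0 1; 0 0 0 0 0 0 1; 0 0 0 0 0 0 1; 0 0 0 0 0 0 1; 0 0 0 0 0 0 1'
```

```text
time: 13.57
tool_pos: [0.5304, -0.033, 0.1389]
tool_rot: [0.0, 0.886, -0.463, -0.002]
contact_force: [0.9, 0.3, 0.5]
gripper_width: 0.698
time: 14.07
tool_pos: [0.5314, -0.0321, 0.1426]
tool_rot: [-0.001, 0.886, -0.463, -0.001]
contact_force: [-4.6, 3.5, 2.9]
gripper_width: 0.515
```

```bash
python3 -m inch '0 0 0 0 0 -0.1 1; 0 0 0 0 0 -0.1 1; 0 0 0 0 0 -0.1 1; 0 0 0 0 0 -0.1 1; 0 0 0 0 0 -0.1 1; 0 0 0 0 0 -0.1 1; 0 0 0 0 0 -0.1 1; 0 0 0 0 0 -0.1 1; 0 0 0 0 0 -0.1 1; 0 0 0 0 0 -0.1 1'
python3 - <<'E'
from tins import *
s=state();print(s["joint_pos"].round(3),s["ft_torque"])
f=grab_frame("wrist");cv2.imwrite("pics/wrist12.png",f)
E
```

```text
time: 14.9
tool_pos: [0.53, -0.0313, 0.1425]
tool_rot: [-0.002, 1.0, 0.021, -0.002]
contact_force: [-12.9, 6.6, 6.8]
gripper_width: 0.516
[-0.201 -0.098  1.913  0.003  1.332 -0.243] [ 1.03756265  1.72339354 -0.12813608]
```

View pics/wrist12.png

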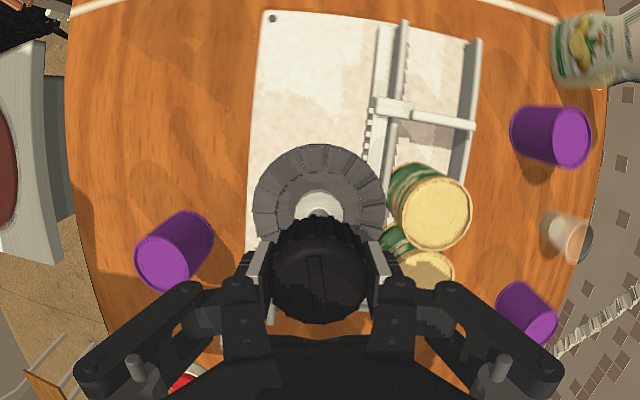

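```bash
python3 -m inch '-0.0015 -0.0008 -0.001 0 0 -0.05 1; 0 0 0 0 0 -0.1 1; 0 0 0 0 0 -0.1 1; 0 0 0 0 0 -0.1 1; 0 0 0 0 0 -0.1 1; 0 0 0 0 0 -0.1 1; 0 0 0 0 0 -0.1 1; 0 0 0 0 0 -0.1 1; 0 0 0 0 0 -0.1 1; 0 0 0 0 0 -0.1 1'
python3 -m inch '0 0 0 0 0 -0.06 1; 0 0 0 0 0 -0.06 1; 0 0 0 0 0 -0.06 1; 0 0 0 0 0 -0.06 1; 0 0 0 0 0 0 1'
python3 - <<'E'
from tins import *
s=state();print(s["joint_pos"].round(3),s["ft_torque"],s["joint_efforts"][5])
f=grab_frame("wrist");cv2.imwrite("pics/wrist13.png",f)
E
```

```text
time: 15.78
tool_pos: [0.5284, -0.0321, 0.1426]
tool_rot: [-0.001, 0.88, 0.476, -0.002]
contact_force: [-9.3, 1.6, 2.1]
gripper_width: 0.515
time: 16.2
tool_pos: [0.5282, -0.0325, 0.1426]
tool_rot: [-0.001, 0.817, 0.577, -0.002]
contact_force: [-10.1, 0.7, 2.0]
gripper_width: 0.515
[-2.010e-01 -1.020e-01  1.917e+00 -1.000e-03  1.332e+00 -1.430e+00] [-0.08410256  1.46719314  0.01072232] -0.2989995013922453
```

View pics/wrist13.png

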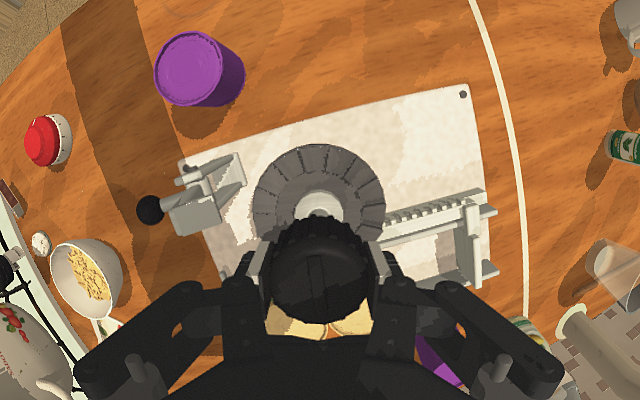

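```bash
python3 -m inch '0 0 0 0 0 -0.04 1; 0 0 0 0 0 -0.04 1; 0 0 0 0 0 -0.04 1; 0 0 0 0 0 -0.03 1; 0 0 0 0 0 -0.03 1; 0 0 0 0 0 0 1'
python3 -c "
from plant import *
s=state();print(s['joint_pos'].round(3),s['ft_torque'],s['joint_efforts'][5])"
python3 -m inch '0 0 0 0 0 -0.03 1; 0 0 0 0 0 -0.03 1; 0 0 0 0 0 -0.03 1; 0 0 0 0 0 0 1'
python3 -c "
from plant import *
s=state();print(s['joint_pos'].round(3),s['ft_torque'],s['joint_efforts'][5])"
```

```text
time: 16.75
tool_pos: [0.5286, -0.0328, 0.1426]
tool_rot: [-0.001, 0.763, 0.646, -0.001]
contact_force: [-9.1, -0.1, 1.1]
gripper_width: 0.517
[-2.020e-01 -1.020e-01  1.917e+00 -1.000e-03  1.330e+00 -1.606e+00] [-0.26646623  1.16579293 -0.73588856] -0.9412463754415512
time: 17.08
tool_pos: [0.5305, -0.0331, 0.1426]
tool_rot: [0.001, 0.734, 0.679, 0.0]
contact_force: [-1.0, -2.0, -3.0]
gripper_width: 0.519
[-0.202 -0.101  1.916 -0.     1.325 -1.696] [-0.38755284 -0.0741426  -1.05749911] -1.2621873244643211
```

Run:
```python
from tins import *
w=camera_info("wrist")
f=grab_frame("wrist");cv2.imwrite("pics/wrist14.png",f)
for x in(.02,.045,.07):
  for yy in(.125,):
    print(proj(w,np.r_[Rm@np.array([x,yy])+O,.064],True))
```

```text
[458.89719164 273.69276491]
[453.77111913 296.91974296]
[448.58101696 318.08310603]
```

View pics/wrist14.png

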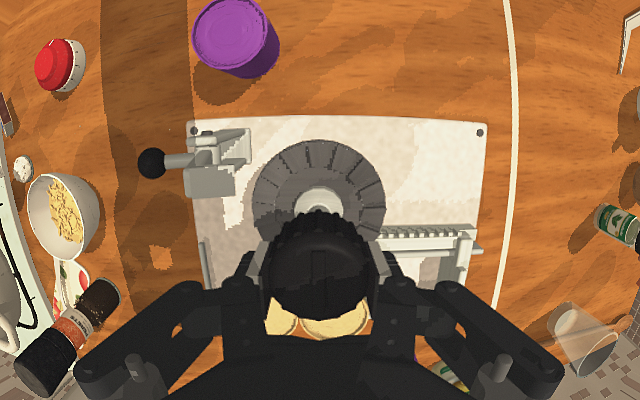

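```bash
python3 -m inch '0 0 0 0 0 0 0.3; 0 0 0 0 0 0 0.3; 0 0 0 0 0 0 0.3; 0 0 0 0 0 0 0.3; 0 0 -0.03 0 0 0 0.3; 0 0 -0.035 0 0 0 0.3; 0 0 -0.035 0 0 0 0.3; 0 0 -0.035 0 0 0 0.3; 0 0 -0.035 0 0 0 0.3; 0 0 0 0 0 0 0.3'
python3 -c "
from h import *
s=state();print(s['joint_pos'].round(3),s['tool_pos'],'yaw',np.arctan2(*rot(s['tool_rot']).apply([1,0,0])[[1,0]]))
cv2.imwrite('pics/wrist15.png',grab_frame('wrist'))"
```

```text
time: 17.97
tool_pos: [0.5331, -0.0328, 0.3214]
tool_rot: [0.006, 0.733, 0.68, 0.004]
contact_force: [-0.1, -0.1, 0.9]
gripper_width: 0.698
[-0.201 -0.214  1.716  0.     1.624 -1.698] [ 0.533085   -0.03284044  0.32141837] yaw 1.4967585068958473
```

View pics/wrist15.png

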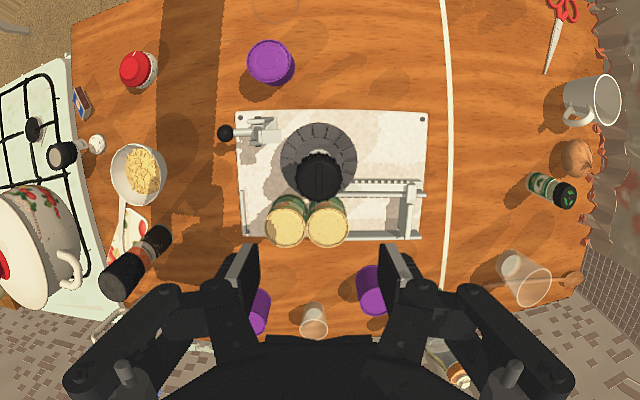

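```bash
python3 -m inch '0 -0.032 0 0 0 0 0.3; 0 -0.032 0 0 0 0 0.3; 0 -0.032 0 0 0 0 0.3; 0 -0.032 0 0 0 0 0.3; 0 -0.02 0 0 0 0 0.3; 0 0 0 0 0 0 0.3; 0 0 0 0 0 0 0.3'
python3 - <<'E'
from h import *
f=grab_frame("top");cv2.imwrite("pics/top16.png",f)
a=f[155:245,290:410];cv2.imwrite('pics/top16c.png',cv2.resize(a,None,fx=6.5,fy=6.5,interpolation=cv2.INTER_CUBIC))
f=grab_frame("side");a=f[185:275,270:380];cv2.imwrite('pics/side16c.png',cv2.resize(a,None,fx=6.5,fy=6.5,interpolation=cv2.INTER_CUBIC))
E
```

```text
time: 18.6
tool_pos: [0.3818, -0.0212, 0.3106]
tool_rot: [0.0, 0.733, 0.68, 0.0]
contact_force: [-0.4, 0.0, 0.8]
gripper_width: 0.696
```

View pics/top16c.png

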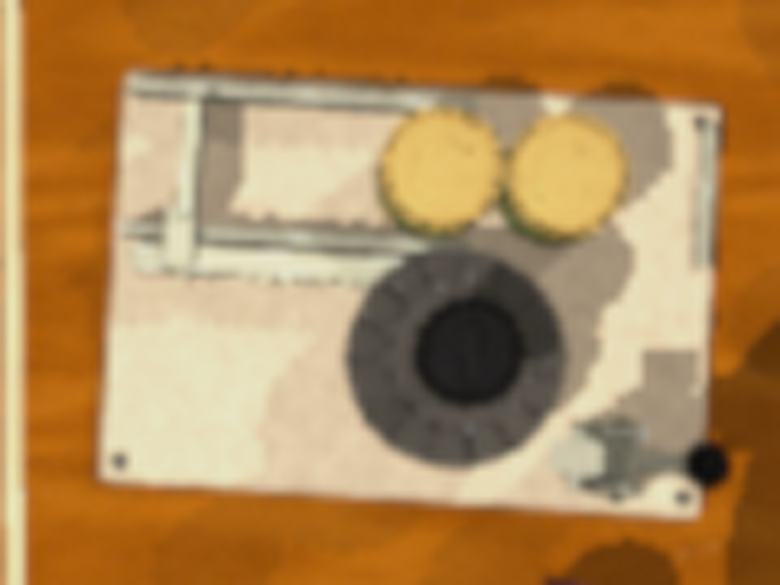

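View pics/side16c.png

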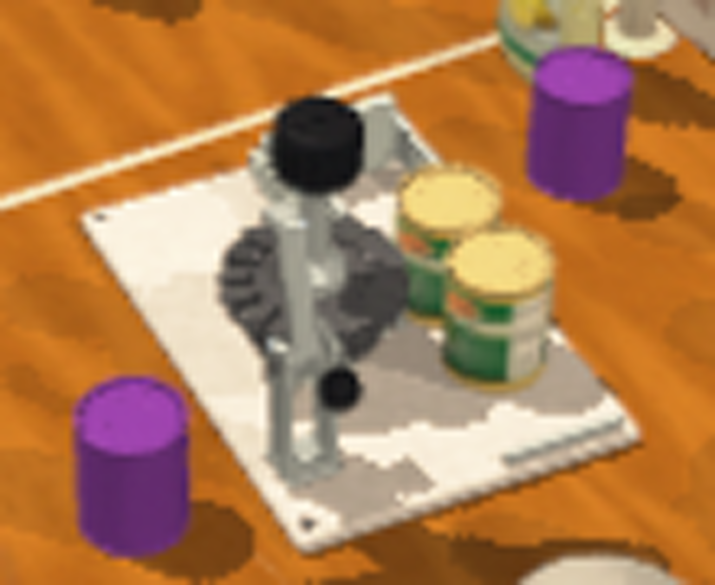

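Run:
```python
from tins import *
t=camera_info("top")
def T(u,v): return ((u+.5)/6.5-.5+290,(v+.5)/6.5-.5+155)
for n,p,z in(("next",(441,171),.084),("front",(565,178),.084),("pusher face",(204,150),.064),("pusher at start",(225,150),.064)): print(n,fl(onz(t,*T(*p),z)))
print(((proj(t,np.r_[Rm@np.array([.045,.125])+O,.064])-[290,155]+.5)*6.5))
```

```text
next [0.042  0.0123]
front [ 0.0421 -0.0443]
pusher face [0.0471 0.1215]
pusher at start [0.0477 0.1118]
[196.67550355 154.6439581 ]
```

Run:
```python
from tins import *
t=camera_info("top")
for n in("top0","top16"):
  g=cv2.cvtColor(cv2.imread(f"pics/{n}.png"),cv2.COLOR_BGR2GRAY)
  print(n,[int(v) for v in g[172:186,310:330].mean(0)]); print([int(v) for v in g[189:195,310:330].mean(0)])
o=onz(t,320,180,.064);p=onz(t,321,180,.064);print("mm/px",1000*np.linalg.norm(o-p))
w=camera_info("wrist");s=state();print(s["tool_pos"])
f=cv2.imread("pics/wrist15.png")[160:250,340:440];cv2.imwrite("pics/w15c.png",cv2.resize(f,None,fx=7,fy=6.5,interpolation=2))
```

```text
top0 [211, 208, 205, 204, 204, 204, 202, 202, 202, 202, 198, 204, 215, 185, 133, 127, 132, 137, 151, 170]
[187, 186, 180, 175, 169, 168, 166, 159, 173, 205, 214, 210, 189, 146, 138, 155, 155, 152, 153, 152]
top16 [207, 206, 204, 203, 202, 203, 201, 204, 213, 204, 159, 137, 142, 142, 141, 142, 151, 183, 211, 212]
[186, 184, 176, 171, 168, 193, 218, 219, 217, 190, 155, 173, 180, 177, 174, 174, 171, 168, 168, 167]
mm/px 3.018160626630209
[ 0.3825705  -0.02134281  0.3106619 ]
```

View pics/w15c.png

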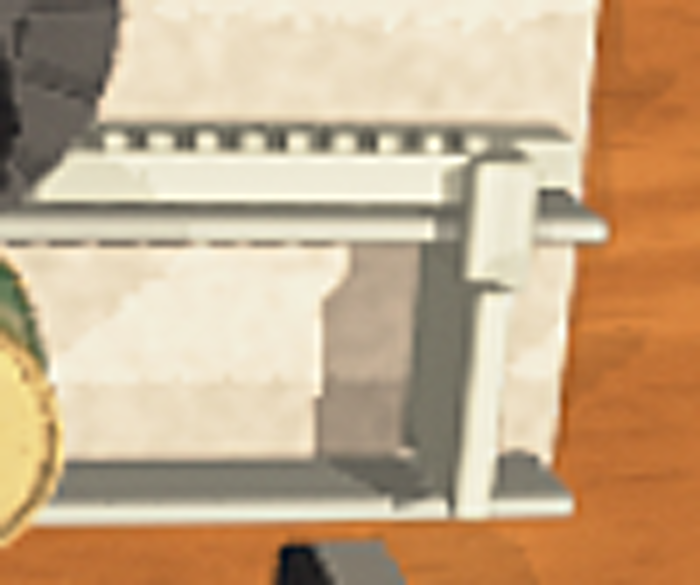

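Run:
```python
from tins import *
# calibrate wrist15: approximate pose recomputed from current rigid tool->cam transform
w=camera_info("wrist");s=state();Rt=rot(s["tool_rot"]);Rc=Rt.inv()*rot(w["rotation"]);tc=Rt.inv().apply(w["origin"]-s["tool_pos"])
R15=rot([0.006,.733,.68,.004]);p=np.array([.53309,-.03284,.32142])
w15=dict(w);q=(R15*Rc).as_quat();w15["rotation"]=np.r_[q[3],q[:3]];w15["origin"]=p+R15.apply(tc)
def C(u,v):return (340+(u+.5)/7-.5,160+(v+.5)/6.5-.5)
for n,c,z,true in(("face top",(472,300),.064,"y .125"),("face top",(460,505),.064,""),("board corner far",(600,0),.012,"y.165"),("rail end R",(607,225),.042,"y .160 x .014"),("rail end L",(573,505),.042,"y .160")): print(n,fl(onz(w15,*C(*c),z,True)),true)
```

```text
face top [0.0185 0.124 ] y .125
face top [0.0666 0.126 ] 
board corner far [-0.0387  0.1642] y.165
rail end R [0.008  0.1594] y .160 x .014
rail end L [0.0773 0.1594] y .160
```

```bash
python3 -c "
from plant import *
print(job_done())"
```

```text
the job is handed in; nothing more can be done
None
```

The job is handed in, and my last checks found everything where the task wants it. I wound the knob clockwise about 2.0 rad in three steps, let go, and tipped the pawl back with the shut fingers. I then regripped and turned anticlockwise until the stop showed in the torque (about 1 N m), let go, and backed the arm clear at about 19 s.

| Last check | Reading | Needed |
|---|---|---|
| Front tin past the rails' end | about 39 mm | between 27.5 and 100 mm |
| Next tin inside the rails | about 17 mm | more than 0 mm |
| Pawl tilt | about 1.3 rad | over 1.0 rad |
| Pusher face (wrist view) | y 0.124–0.126 m | home is 0.125 m |

- **Disagreement, pusher:** the top view put the pusher face at y 0.1215 m, about 0.1 rad short of home and outside the 0.08 rad limit. Its pixels are 3 mm wide. The wrist view, the stop torque and the turn count all said home, so I went with those.
- **Disagreement, tins:** the side camera read the tins about 6 mm nearer the landing than the top view. Both readings met the limits.
- **Untouched things:** both tins stood upright at the end. I steered clear of the tins and the bystanders throughout, but I did not measure the bystanders' positions again.

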